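# Fit the drive collar of the pantry coffee grinder and hold it for its screw

### The job

Feel with the fingers for the flat on the opened coffee grinder's upright shaft and turn the shaft until that flat faces the grinder's front, the side with the coffee chute. Then lift the collar straight up off its stand, slide it down over the shaft with its set-screw facing the front and sitting on the flat, and press it down until the sprung washer under it is fully down. Finish while still holding the collar down like that, so that a colleague can tighten the screw, and leave the mug, the jar and the screwdriver where they are.

Things in the scene. Friction and masses are not known exactly. Their poses are not given: they have to be found in the camera images.
- grinder: fixed coffee grinder base, top taken off: steel box, black foot and deck, 170 x 170 x 90 mm high; origin at the centre of its underside, z up. Its front faces its own -x: the side with the black chute (reaching 109 mm from the axis, 77 mm high) and a bright channel in the deck. The shaft stands on its z axis. It may be left or right of the stand, yaw within 20 degrees.
- shaft_top (a point): centre of the top of the upright steel shaft, 150 mm above the grinder's origin (does not turn with the shaft). Shaft 18 mm diameter, top chamfered 3 mm, with ONE flat along its whole visible length, 5.5 mm from the axis: 14.5 mm across the flat, 18 mm elsewhere. Bare for 38 mm from the top down to the washer.
- shaft_grip (a point): point on the shaft's axis 13 mm below its top, to feel and grip (does not turn with it). The shaft turns about the vertical with 0.05 N m of friction and stays where left; its angle is not reported. At the start, seen from above, the flat is 46 to 110 degrees counter-clockwise of the grinder's front (from -x towards -y); stops at 40 degrees clockwise and 130 counter-clockwise of front.
- washer (a joint): sprung thrust washer round the shaft, 40 mm diameter, 5 mm thick; value is how far it is pressed down: 0 (up, its top 112 mm above the grinder's origin) to 0.009 m (fully down on its stop, top at 103 mm). The spring pushes up with about 3 N at 0 and 7 N at 0.009, so it lifts the collar if that is let go.
- stand: fixed white parts stand, 80 x 80 mm plate 12 mm thick with an upright post in the middle, 10 mm diameter, its top 57 mm above the origin; origin at the centre of its underside
- collar: loose aluminium shaft collar, about 0.12 kg, 42 mm outside diameter, 30 mm high, standing round the stand's post; origin at the centre of its underside, z up along its 20 mm bore, set-screw towards its -x. The screw's flat end, 10 mm wide, stands in the bore 6.5 mm from the axis, 9 to 21 mm above the underside: it passes the shaft only over the flat, with about 12 degrees of play either way.
- screw_head (a point): outer end of the set-screw's dark 9 mm head on the collar, 27 mm from the collar's axis along its -x and 15 mm above its underside
- mug: loose white mug, 80 mm diameter, 95 mm high, not to be moved; origin under its centre
- jar: loose glass jar, 84 mm diameter, 110 mm high, not to be moved; origin under its centre
- screwdriver: loose screwdriver, 170 mm long, lying on the table, not to be moved

How it is judged:
On the way:
1. the collar is lifted clear of the post (z of collar in the frame of stand above 0.06 m), for 0.1 s.
At the end, for the whole second after the job is handed in: The collar is round the shaft (within 4 mm of its axis, upright within 7 degrees) with the set-screw on the flat, its screw facing the grinder's front within about 18 degrees, and the fingers hold it down at rest with the washer pressed at least 6 of its 9 mm (value of joint washer above 0.006 m and z of collar in the frame of grinder between 0.098 and 0.108 m and horizontal distance between collar and shaft_top below 0.004 m and angle between collar's own z axis and vertical below 0.12 rad and x of screw_head in the frame of grinder below -0.018 m and y of screw_head in the frame of grinder between -0.0085 and 0.0085 m and contact force between the fingers and collar above 2 N and linear speed of collar below 0.02 m/s); the arm keeps its last pose, push and grip.
It fails at once if the mug, jar or screwdriver is moved (distance of any of mug, jar, screwdriver from where it was at the start of the episode above 0.02 m).
It also fails if it takes over 58 s, if anything falls off the work surface, if the arm or the gripper's body presses on something with over 40 N, if the wrist force passes 120 N, or if a joint passes its speed limit or range.

### The arm

A 6-joint arm with a two-finger parallel gripper is mounted at the origin on the work surface. World frame = base frame: x ahead of the robot, y to its left, z up, the work surface at z = 0. Lengths are in m, angles in rad, forces in N, time in s.
With the tool pointing down it reaches from about 0.425 to 0.95 m from the base axis. Payload 3.5 kg.
Tool frame: the origin (TCP) lies on the mounting face of the last link; the fingertips stand 173 mm ahead of it and the grasp point (between the pads) lies 155 mm ahead of it; z points along the fingers, x is the direction in which the jaws open and shut, and the axes are right-handed (so a half turn about z gives the same grasp; the last joint's range is limited). The gripper opens to 85 mm and grips with 20 to 120 N. Pads are 22 mm wide; open, the fingers measure 114 mm over their backs; the gripper's body (76 mm by 85 mm) begins 54 mm behind the grasp point. The pads swing forward as they close: fully open they stand 13 mm farther back than shut.
Start: joints at [-1.436, 0.286, 1.577, -0, 1.279, -0.15], TCP at [0.19, -0.648, 0.405] pointing down, gripper open.
Joint ranges: [-2.77, 2.77], [-0.9, 2.22], [0.21, 2.48], [-1.53, 4.67], [0.24, 2.81], [-2.84, 2.84]. Speed limits (rad/s): [2.79, 2.79, 3.14, 3.14, 3.14, 3.14].

### API

Orientations are given as a unit quaternion [x, y, z, w].
In Python, from plant import get_state, read_camera, sign_off gives the robot as it stands.
- The arm moves only by the shell command python3 -m jog 'ROWS' [FORCE]. ROWS is JSON, a list of rows, each an object of numbers: "grip": the closure, from 0 (fully open) to 1 (shut); "x", "y", "z": the shift along the tool's x, y, z in mm; "rx", "ry", "rz": the turn, a rotation vector about the tool's x, y, z in degrees. A call has 1 to 8 rows; each row shifts and turns the commanded pose from where the row before left it, along the tool's axes as they then stand; what a row does not reach is not made up. A row lasts 1/12 s, in which the tool goes at most 41.7 mm and 7.16 degrees, less where a joint would pass 70% of its speed; a pose out of reach is approached as far as the arm can. A call with a gripper value outside its range is refused whole. The fingers move at their own pace and stop on an object; FORCE is the grip in N (left out, the last holds). Time passes only in rows, so rows that do not move let the fingers close. It gives the time, the measured TCP pose, the force and the opening at its end, in the units of the state.
- get_state(): the state, without advancing time (a new reading comes with each control period).
- read_camera(name): name is "side" or "top"; returns a dict with "frame" (420x560x3 uint8, red, green, blue), "intrinsics" (3x3 intrinsics, pixels), "R" (3x3) and "t" (3): a world point X has camera coordinates R X + t. Camera axes: x right, y down, z forward; pixel columns grow to the right and rows downward; lengths in m; the calibration is good to about 2 mm. A picture is of the moment at which its call begins. There is no depth.
- sign_off(): hands the job in, once; it reports no verdict.
The state is a dict: "time": time; "qpos": joint angles; "dq": joint speeds; "joint_efforts": joint torques, N m; "eef_pos": TCP position; "tcp_rot": TCP orientation; "contact_force": force on the tool from outside, world axes, zero at the start; "wrist_torque": the same for the moment, N m; "opening": opening from 0.0 (shut) to 1.0 (fully open).
Only numpy, scipy, OpenCV 4.12 (cv2) and the standard library are available. Lean on these libraries where they do the work, as an engineer would, in place of code of your own. Each camera call takes 0.05 s, during which the arm holds its last target.

## Working session

There is one attempt and no reset: what is moved stays moved. The work goes in short steps, Python scripts to look and compute and a shell command to move; the robot and the scene stay as the last step left them, time stands still between calls to the robot, and variables do not carry over. Pictures are saved under pics/ and viewed, and the job is handed in when it is done.

```bash
mkdir -p pics; ls
python3 - <<'E'
from plant import *
import cv2
print(get_state())
for n in("side","top"):
    c=read_camera(n); cv2.imwrite(f"pics/{n}0.png",c["frame"][:,:,::-1]); print(c["intrinsics"],c["R"],c["t"])
E
```

```text
pics
{'time': 0.0, 'qpos': array([-1.43602947e+00,  2.87187568e-01,  1.57815004e+00, -1.35371188e-05,
        1.27860841e+00, -1.49995113e-01]), 'dq': array([-0.0010527 , -0.00107549, -0.00109856, -0.00040263, -0.00146851,
       -0.00049133]), 'joint_efforts': array([-6.40287799e-04, -4.05986559e+01, -2.92624193e+01, -2.16572307e-04,
        5.87431190e-03, -5.71664060e-06]), 'eef_pos': array([ 0.1896245 , -0.647563  ,  0.40334669]), 'tcp_rot': array([ 0.80029088, -0.59961081, -0.0008303 , -0.0008338 ]), 'contact_force': array([-0.85003271,  0.5190319 ,  0.12919318]), 'wrist_torque': array([ 0.02743545,  0.01803457, -0.01751126]), 'opening': 1.004241658899369}
[[524.20430336   0.         286.34247273]
 [  0.         524.20430336 209.17462476]
 [  0.           0.           1.        ]] [[-0.95006638 -0.31150757  0.01835518]
 [-0.20714926  0.58560685 -0.78367966]
 [ 0.23337323 -0.74834995 -0.62089394]] [0.56938586 0.20863277 1.2741774 ]
[[387.19612379   0.         275.04371265]
 [  0.         387.19612379 213.3761388 ]
 [  0.           0.           1.        ]] [[ 0.0136049  -0.99972953 -0.01886188]
 [-0.99336254 -0.01135868 -0.11446326]
 [ 0.11421806  0.02029395 -0.9932484 ]] [0.00981011 0.65348233 1.1385077 ]
```

View pics/side0.png

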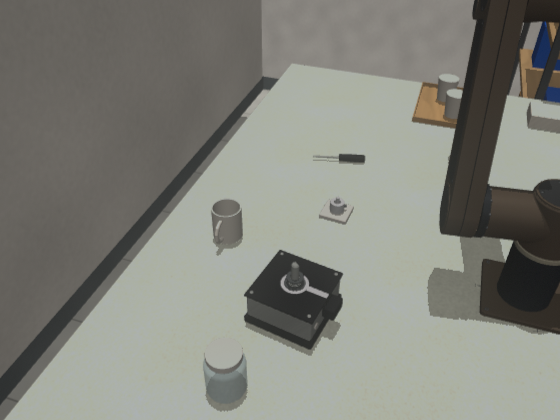

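View pics/top0.png

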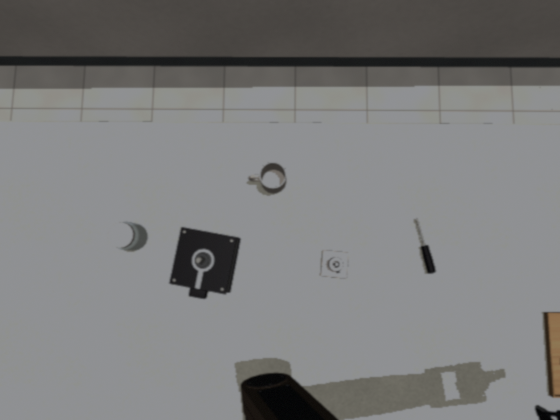

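The side view shows the grinder at about (294,295) with its chute at (333,306), the stand at (337,210), the mug at (227,222), the jar at (225,370) and the screwdriver at (340,158). In the top view the shaft is at about (203,258), the chute at (199,293) and the stand at (335,264). Next I'll zoom in on these.

```bash
cat > h.py <<'E'
import numpy as np, cv2, json
from plant import *
def ray(c,u,v):
    d=c["R"].T@np.linalg.solve(c["intrinsics"],[u,v,1.]); o=-c["R"].T@c["t"]; return o,d/np.linalg.norm(d)
def onz(c,u,v,z):
    o,d=ray(c,u,v); return o+d*(z-o[2])/d[2]
def proj(c,X):
    p=c["intrinsics"]@(c["R"]@np.array(X)+c["t"]); return p[:2]/p[2]
def two(c1,p1,c2,p2):
    o1,d1=ray(c1,*p1);o2,d2=ray(c2,*p2)
    s=np.linalg.lstsq(np.c_[d1,-d2],o2-o1,rcond=None)[0]
    a=o1+s[0]*d1;b=o2+s[1]*d2; return (a+b)/2,np.linalg.norm(a-b)
def crop(c,u0,v0,w,h,k,name):
    cv2.imwrite("pics/"+name,cv2.resize(c["frame"][v0:v0+h,u0:u0+w,::-1],None,fx=k,fy=k,interpolation=cv2.INTER_CUBIC))
E
python3 - <<'E'
from h import *
t=read_camera("top");s=read_camera("side")
crop(t,160,215,90,90,6,"tg.png");crop(t,310,240,50,50,10,"ts.png")
crop(s,240,245,110,100,6,"sg.png");crop(s,312,190,50,40,12,"ss.png")
a=[cv2.imread("pics/"+n) for n in("tg.png","ts.png")]
H=max(x.shape[0] for x in a)
E
```

```text
(no output)
```

View pics/tg.png

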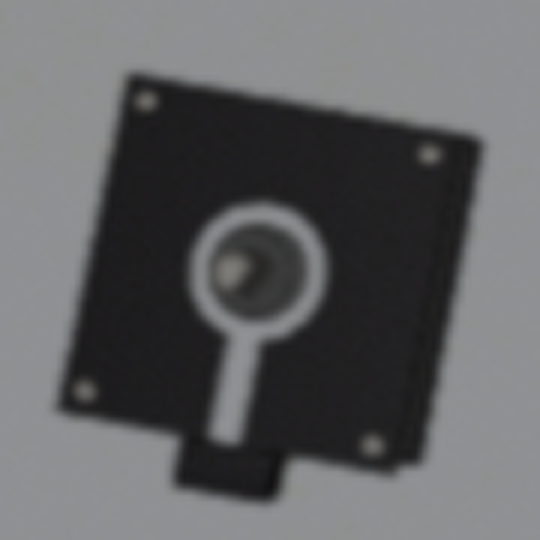

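View pics/ts.png

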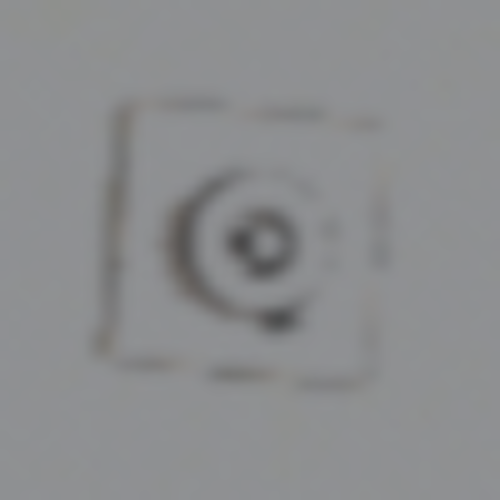

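View pics/sg.png

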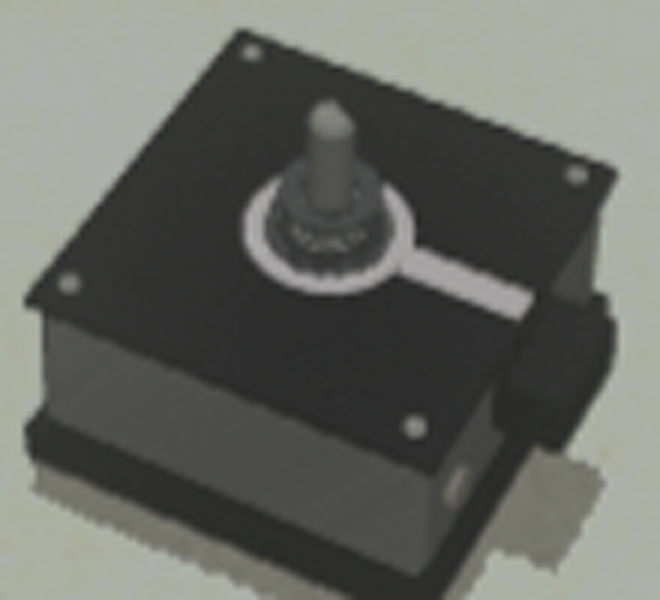

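View pics/ss.png

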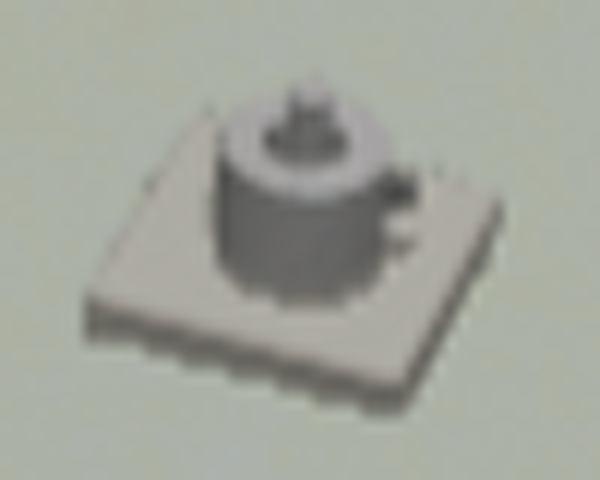

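Run:
```python
from h import *
t=read_camera("top");s=read_camera("side")
f=lambda p,u0,v0,k:(u0+(p[0]+.5)/k-.5,v0+(p[1]+.5)/k-.5)
P=[onz(t,*f(p,160,215,6),.09) for p in[(146,100),(430,153),(372,444),(85,391)]]
Q=[onz(s,*f(p,240,245,6),.09) for p in[(251,51),(577,175),(416,427),(69,283)]]
# top order: back-left, back-right, front-right, front-left
for N,p in(("top",P),("side",Q)):
    p=np.array(p)[:,:2]; print(N,p.round(4).tolist(),p.mean(0).round(4))
def yaw(bl,br,fr,fl):
    x=(bl+br-fl-fr); y=(bl+fl-br-fr); return np.degrees([np.arctan2(x[1],x[0]),np.arctan2(-y[0],y[1])])
print(yaw(*P)); q=Q; print(yaw(q[3],q[0],q[1],q[2]), yaw(q[0],q[1],q[2],q[3]))
print("shaft top",onz(t,*f((228,270),160,215,6),.15),onz(s,*f((330,112),240,245,6),.15),two(t,f((228,270),160,215,6),s,f((330,112),240,245,6)))
# ring centre deck
print("ring",onz(t,*f((259,271),160,215,6),.09),onz(s,*f((329,228),240,245,6),.09))
print("bore top",onz(t,*f((262,242),310,240,10),.042),onz(s,*f((306,141),312,190,12),.042))
print("head",onz(t,*f((280,319),310,240,10),.027),onz(s,*f((402,188),312,190,12),.027),two(t,f((280,319),310,240,10),s,f((402,188),312,190,12)))
pl=[onz(t,*f(p,310,240,10),.012) for p in[(122,102),(380,120),(368,385),(100,358)]]; print("plate",np.mean(pl,0),np.array(pl).round(4).tolist(),yaw(*pl))
ps=[onz(s,*f(p,312,190,12),.012) for p in[(87,297),(398,385),(500,200)]];print(np.array(ps).round(4).tolist(),(ps[0]+ps[2])/2)
for n,c,p in(("mug",t,(273,178)),("jar",t,(130,237))): print(n,onz(c,*p,.1))
print(get_state()["time"])
```

```text
top [[0.5921, 0.2804], [0.5683, 0.1422], [0.4302, 0.1661], [0.453, 0.304]] [0.5109 0.2232]
side [[0.5666, 0.1425], [0.428, 0.1666], [0.4516, 0.3044], [0.59, 0.2811]] [0.5091 0.2236]
[-9.71191046 -9.58282821]
[-9.71618741 -9.64427165] [-99.64427165 -99.71618741]
shaft top [0.5115536  0.22455996 0.15      ] [0.50993474 0.22429084 0.15      ] (array([0.51075874, 0.22437738, 0.14993134]), np.float64(0.001635521773839239))
ring [0.5108607  0.22274268 0.09      ] [0.50871077 0.22379784 0.09      ]
bore top [ 0.50414283 -0.16463167  0.042     ] [ 0.50161514 -0.16076915  0.042     ]
head [ 0.4810828  -0.17197129  0.027     ] [ 0.47918692 -0.16996504  0.027     ] (array([ 0.48031314, -0.17241701,  0.02493313]), np.float64(0.0014372959358294577))
plate [ 0.50405645 -0.16276673  0.012     ] [[0.5457, -0.1261, 0.012], [0.5413, -0.2049, 0.012], [0.4612, -0.2006, 0.012], [0.4681, -0.1194, 0.012]] [-3.96742027 -4.06729816]
[[0.5432, -0.1233, 0.012], [0.4662, -0.116, 0.012], [0.4589, -0.1926, 0.012]] [ 0.50102445 -0.1579298   0.012     ]
mug [0.74954914 0.02406748 0.1       ]
jar [0.57298943 0.4329216  0.1       ]
0.3
```

```bash
R='{"grip":0,"x":-18.5,"y":-35.5}'; python3 -m jog '[{"grip":0,"x":-18.5,"y":-35.5},{"x":-18.5,"y":-35.5,"grip":0},{"x":-18.5,"y":-35.5,"grip":0},{"x":-18.5,"y":-35.5,"grip":0},{"x":-18.5,"y":-35.5,"grip":0},{"x":-18.5,"y":-35.5,"grip":0},{"x":-18.5,"y":-35.5,"grip":0},{"x":-18.5,"y":-35.5,"grip":0}]'
python3 -m jog '[{"grip":0,"x":-18.5,"y":-35.5},{"x":-36,"y":-14.5,"grip":0},{"x":-36,"y":-14.5,"grip":0},{"x":-36,"y":-14.5,"grip":0},{"x":-36,"y":-14.5,"grip":0},{"x":-36,"y":-14.5,"grip":0},{"x":-36,"y":-14.5,"grip":0},{"x":-36,"y":-14.5,"grip":0}]'
```

```text
$[0]: bad value
$[0]: bad value
```

```bash
python3 -m jog '[{"grip":0,"x":-18.5,"y":-35.5,"z":0,"rx":0,"ry":0,"rz":0}]'; python3 -m jog --help | head -30
```

```text
time: 0.38
eef_pos: [0.2149, -0.6228, 0.4043]
tcp_rot: [0.799, -0.602, -0.0, 0.002]
contact_force: [1.2, 0.8, 0.2]
opening: 0.998invalid input: not JSON, or not a number
```

```bash
python3 -m jog '[{"grip":0,"x":-18.5,"y":-35.5,"z":0,"rx":0,"ry":0,"rz":0},{"grip":0,"x":-18.5,"y":-35.5,"z":0,"rx":0,"ry":0,"rz":0},{"grip":0,"x":-18.5,"y":-35.5,"z":0,"rx":0,"ry":0,"rz":0},{"grip":0,"x":-18.5,"y":-35.5,"z":0,"rx":0,"ry":0,"rz":0},{"grip":0,"x":-18.5,"y":-35.5,"z":0,"rx":0,"ry":0,"rz":0},{"grip":0,"x":-18.5,"y":-35.5,"z":0,"rx":0,"ry":0,"rz":0},{"grip":0,"x":-18.5,"y":-35.5,"z":0,"rx":0,"ry":0,"rz":0},{"grip":0,"x":-18.5,"y":-35.5,"z":0,"rx":0,"ry":0,"rz":0}]'
python3 -m jog '[{"grip":0,"x":-36,"y":-14.5,"z":0,"rx":0,"ry":0,"rz":0},{"grip":0,"x":-36,"y":-14.5,"z":0,"rx":0,"ry":0,"rz":0},{"grip":0,"x":-36,"y":-14.5,"z":0,"rx":0,"ry":0,"rz":0},{"grip":0,"x":-36,"y":-14.5,"z":0,"rx":0,"ry":0,"rz":0},{"grip":0,"x":-36,"y":-14.5,"z":0,"rx":0,"ry":0,"rz":0},{"grip":0,"x":-36,"y":-14.5,"z":0,"rx":0,"ry":0,"rz":0},{"grip":0,"x":-36,"y":-14.5,"z":0,"rx":0,"ry":0,"rz":0},{"grip":0,"x":-36,"y":-14.5,"z":0,"rx":0,"ry":0,"rz":0}]'
```

```text
time: 1.05
eef_pos: [0.4506, -0.3966, 0.4049]
tcp_rot: [0.8, -0.6, 0.0, 0.0]
contact_force: [0.2, -0.5, 0.8]
opening: 0.999
time: 1.72
eef_pos: [0.4796, -0.0874, 0.405]
tcp_rot: [0.8, -0.6, 0.0, -0.0]
contact_force: [0.5, -0.6, 0.5]
opening: 1.001
```

```bash
python3 -m jog '[{"grip":0,"x":-36,"y":-14.5,"z":0,"rx":0,"ry":0,"rz":0},{"grip":0,"x":-36,"y":-14.5,"z":0,"rx":0,"ry":0,"rz":0},{"grip":0,"x":-36,"y":-14.5,"z":0,"rx":0,"ry":0,"rz":0},{"grip":0,"x":-36,"y":-14.5,"z":0,"rx":0,"ry":0,"rz":0},{"grip":0,"x":-36,"y":-14.5,"z":0,"rx":0,"ry":0,"rz":0},{"grip":0,"x":-36,"y":-14.5,"z":0,"rx":0,"ry":0,"rz":0},{"grip":0,"x":-36,"y":-14.5,"z":0,"rx":0,"ry":0,"rz":0},{"grip":0,"x":-38,"y":-14.5,"z":0,"rx":0,"ry":0,"rz":0}]' 20 | head -2
python3 -m jog '[{"grip":0,"x":0,"y":0,"z":0,"rx":0,"ry":0,"rz":-7},{"grip":0,"x":0,"y":0,"z":0,"rx":0,"ry":0,"rz":-7},{"grip":0,"x":0,"y":0,"z":0,"rx":0,"ry":0,"rz":-7},{"grip":0,"x":0,"y":0,"z":0,"rx":0,"ry":0,"rz":-7},{"grip":0,"x":0,"y":0,"z":0,"rx":0,"ry":0,"rz":-7},{"grip":0,"x":0,"y":0,"z":0,"rx":0,"ry":0,"rz":-7},{"grip":0,"x":0,"y":0,"z":0,"rx":0,"ry":0,"rz":-7},{"grip":0,"x":0,"y":0,"z":0,"rx":0,"ry":0,"rz":-7}]' | head -2
python3 -m jog '[{"grip":0,"x":0,"y":0,"z":0,"rx":0,"ry":0,"rz":-7},{"grip":0,"x":0,"y":0,"z":0,"rx":0,"ry":0,"rz":-7},{"grip":0,"x":0,"y":0,"z":0,"rx":0,"ry":0,"rz":-7},{"grip":0,"x":0,"y":0,"z":0,"rx":0,"ry":0,"rz":-7},{"grip":0,"x":0,"y":0,"z":0,"rx":0,"ry":0,"rz":-7},{"grip":0,"x":0,"y":0,"z":0,"rx":0,"ry":0,"rz":-7},{"grip":0,"x":0,"y":0,"z":0,"rx":0,"ry":0,"rz":-7},{"grip":0,"x":0,"y":0,"z":0,"rx":0,"ry":0,"rz":-7}]' | head -2
python3 -m jog '[{"grip":0,"x":0,"y":0,"z":0,"rx":0,"ry":0,"rz":-7},{"grip":0,"x":0,"y":0,"z":0,"rx":0,"ry":0,"rz":-7},{"grip":0,"x":0,"y":0,"z":0,"rx":0,"ry":0,"rz":-7},{"grip":0,"x":0,"y":0,"z":0,"rx":0,"ry":0,"rz":-7},{"grip":0.5,"x":0,"y":0,"z":0,"rx":0,"ry":0,"rz":0},{"grip":0.6,"x":0,"y":0,"z":0,"rx":0,"ry":0,"rz":0},{"grip":0.6,"x":0,"y":0,"z":0,"rx":0,"ry":0,"rz":0}]'
```

```text
time: 2.38
eef_pos: [0.5095, 0.2236, 0.405]
time: 3.05
eef_pos: [0.5097, 0.2217, 0.4047]
time: 3.72
eef_pos: [0.5097, 0.2217, 0.4048]
time: 4.3
eef_pos: [0.5098, 0.2217, 0.4047]
tcp_rot: [0.838, 0.546, -0.0, -0.0]
contact_force: [-0.1, -0.7, 0.4]
opening: 0.607
```

```bash
python3 -m jog '[{"grip":0.6,"x":1.7,"y":-0.5,"z":38,"rx":0,"ry":0,"rz":0},{"grip":0.6,"x":0,"y":0,"z":38,"rx":0,"ry":0,"rz":0},{"grip":0.6,"x":0,"y":0,"z":30,"rx":0,"ry":0,"rz":0},{"grip":0.6,"x":0,"y":0,"z":6,"rx":0,"ry":0,"rz":0},{"grip":0.6,"x":0,"y":0,"z":0,"rx":0,"ry":0,"rz":0}]' 20
python3 -m jog '[{"grip":1,"x":0,"y":0,"z":0,"rx":0,"ry":0,"rz":0},{"grip":1,"x":0,"y":0,"z":0,"rx":0,"ry":0,"rz":0},{"grip":1,"x":0,"y":0,"z":0,"rx":0,"ry":0,"rz":0},{"grip":1,"x":0,"y":0,"z":0,"rx":0,"ry":0,"rz":0},{"grip":1,"x":0,"y":0,"z":0,"rx":0,"ry":0,"rz":0},{"grip":1,"x":0,"y":0,"z":0,"rx":0,"ry":0,"rz":0}]' 
python3 -m jog '[{"grip":1,"x":0,"y":0,"z":0,"rx":0,"ry":0,"rz":0},{"grip":1,"x":0,"y":0,"z":0,"rx":0,"ry":0,"rz":0}]'
python3 - <<'E'
from h import *
t=read_camera("top");s=read_camera("side");crop(s,200,180,180,150,4,"a1.png");print(get_state())
E
```

```text
time: 4.72
eef_pos: [0.5091, 0.2232, 0.29]
tcp_rot: [0.837, 0.546, -0.003, -0.001]
contact_force: [0.3, 0.3, 0.2]
opening: 0.402
time: 5.22
eef_pos: [0.5109, 0.2237, 0.2951]
tcp_rot: [0.837, 0.547, 0.002, 0.001]
contact_force: [1.3, 0.8, 6.3]
opening: 0.177
time: 5.38
eef_pos: [0.5109, 0.2237, 0.2952]
tcp_rot: [0.837, 0.547, 0.002, 0.001]
contact_force: [0.7, 1.5, 6.8]
opening: 0.175
{'time': 5.4833, 'qpos': array([ 2.30776944e-01,  1.46883147e-01,  1.95445882e+00,  2.26506852e-04,
        1.03561411e+00, -9.26660871e-01]), 'dq': array([-1.86170014e-05,  1.69719325e-03, -1.36034802e-03,  6.81410326e-04,
       -5.29183701e-04,  7.12398443e-04]), 'joint_efforts': array([ -0.22397816, -28.48908842, -22.82307386,  -0.13261436,
         0.10276942,  -0.04946698]), 'eef_pos': array([0.5109372 , 0.22371436, 0.29517516]), 'tcp_rot': array([8.37193245e-01, 5.46902264e-01, 2.21262344e-03, 6.98744315e-04]), 'contact_force': array([-0.07006178,  0.41087628,  6.80204579]), 'wrist_torque': array([ 0.11582554, -0.02516987, -0.0755937 ]), 'opening': 0.17716990955531095}
```

View pics/a1.png

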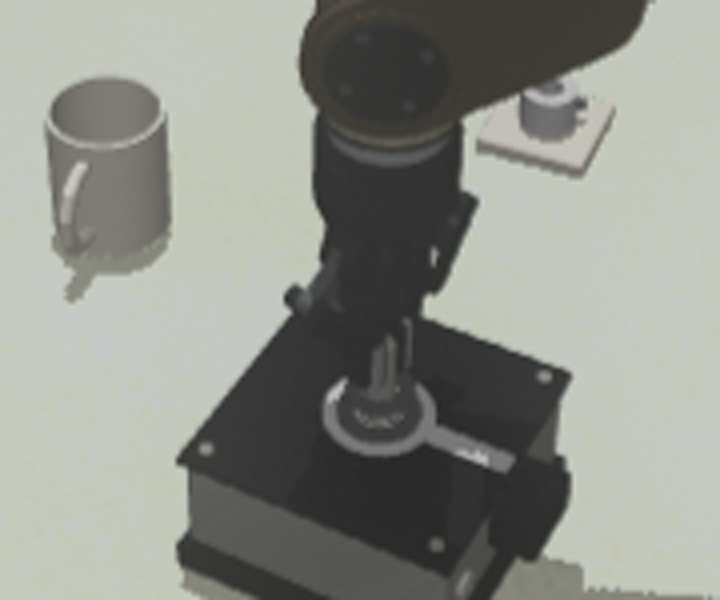

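The picture shows the fingers closed round the shaft, centred over the washer at about (375,400). The opening of 0.176 is about 15 mm, so the flat is nearly under a pad. I'll compare at ±15 degrees.

```bash
python3 -m jog '[{"grip":0.6,"x":0,"y":0,"z":-3,"rx":0,"ry":0,"rz":0},{"grip":0.6,"x":0,"y":0,"z":0,"rx":0,"ry":0,"rz":0},{"grip":0.6,"x":0,"y":0,"z":0,"rx":0,"ry":0,"rz":-7},{"grip":0.6,"x":0,"y":0,"z":0,"rx":0,"ry":0,"rz":-7},{"grip":0.6,"x":0,"y":0,"z":0,"rx":0,"ry":0,"rz":0}]' 
python3 -m jog '[{"grip":1,"x":0,"y":0,"z":0,"rx":0,"ry":0,"rz":0},{"grip":1,"x":0,"y":0,"z":0,"rx":0,"ry":0,"rz":0},{"grip":1,"x":0,"y":0,"z":0,"rx":0,"ry":0,"rz":0},{"grip":1,"x":0,"y":0,"z":0,"rx":0,"ry":0,"rz":0},{"grip":1,"x":0,"y":0,"z":0,"rx":0,"ry":0,"rz":0},{"grip":1,"x":0,"y":0,"z":0,"rx":0,"ry":0,"rz":0}]' 
python3 -m jog '[{"grip":1,"x":0,"y":0,"z":0,"rx":0,"ry":0,"rz":0},{"grip":1,"x":0,"y":0,"z":0,"rx":0,"ry":0,"rz":0}]'
```

```text
time: 5.9
eef_pos: [0.5096, 0.2233, 0.2951]
tcp_rot: [0.764, 0.646, -0.001, -0.0]
contact_force: [-0.8, -0.9, 0.1]
opening: 0.397
time: 6.4
eef_pos: [0.5098, 0.2237, 0.2954]
tcp_rot: [0.764, 0.645, 0.0, -0.001]
contact_force: [-0.3, 3.2, -1.5]
opening: 0.19
time: 6.57
eef_pos: [0.5098, 0.2237, 0.2954]
tcp_rot: [0.764, 0.645, -0.0, -0.001]
contact_force: [-0.2, 3.8, -2.5]
opening: 0.193
```

```bash
python3 -m jog '[{"grip":0.6,"x":0,"y":0,"z":0,"rx":0,"ry":0,"rz":0},{"grip":0.6,"x":0,"y":0,"z":0,"rx":0,"ry":0,"rz":0},{"grip":0.6,"x":0,"y":0,"z":0,"rx":0,"ry":0,"rz":7},{"grip":0.6,"x":0,"y":0,"z":0,"rx":0,"ry":0,"rz":7},{"grip":0.6,"x":0,"y":0,"z":0,"rx":0,"ry":0,"rz":7},{"grip":0.6,"x":0,"y":0,"z":0,"rx":0,"ry":0,"rz":5},{"grip":0.6,"x":0,"y":0,"z":0,"rx":0,"ry":0,"rz":0}]' 
python3 -m jog '[{"grip":1,"x":0,"y":0,"z":0,"rx":0,"ry":0,"rz":0},{"grip":1,"x":0,"y":0,"z":0,"rx":0,"ry":0,"rz":0},{"grip":1,"x":0,"y":0,"z":0,"rx":0,"ry":0,"rz":0},{"grip":1,"x":0,"y":0,"z":0,"rx":0,"ry":0,"rz":0},{"grip":1,"x":0,"y":0,"z":0,"rx":0,"ry":0,"rz":0},{"grip":1,"x":0,"y":0,"z":0,"rx":0,"ry":0,"rz":0}]' 
python3 -m jog '[{"grip":1,"x":0,"y":0,"z":0,"rx":0,"ry":0,"rz":0},{"grip":1,"x":0,"y":0,"z":0,"rx":0,"ry":0,"rz":0}]'
```

```text
time: 7.15
eef_pos: [0.5103, 0.223, 0.2962]
tcp_rot: [0.89, 0.456, 0.0, 0.001]
contact_force: [-0.7, 0.3, -0.0]
opening: 0.401
time: 7.65
eef_pos: [0.5107, 0.224, 0.2964]
tcp_rot: [0.889, 0.457, 0.002, -0.0]
contact_force: [3.5, 3.1, -0.6]
opening: 0.162
time: 7.82
eef_pos: [0.5107, 0.224, 0.2964]
tcp_rot: [0.889, 0.457, 0.002, -0.0]
contact_force: [3.4, 4.0, -1.8]
opening: 0.16
```

```bash
python3 -m jog '[{"grip":0.6,"x":0,"y":0,"z":0,"rx":0,"ry":0,"rz":0},{"grip":0.6,"x":0,"y":0,"z":0,"rx":0,"ry":0,"rz":0},{"grip":0.6,"x":0,"y":0,"z":0,"rx":0,"ry":0,"rz":7},{"grip":0.6,"x":0,"y":0,"z":0,"rx":0,"ry":0,"rz":6},{"grip":0.6,"x":0,"y":0,"z":0,"rx":0,"ry":0,"rz":0}]' 
python3 -m jog '[{"grip":1,"x":0,"y":0,"z":0,"rx":0,"ry":0,"rz":0},{"grip":1,"x":0,"y":0,"z":0,"rx":0,"ry":0,"rz":0},{"grip":1,"x":0,"y":0,"z":0,"rx":0,"ry":0,"rz":0},{"grip":1,"x":0,"y":0,"z":0,"rx":0,"ry":0,"rz":0},{"grip":1,"x":0,"y":0,"z":0,"rx":0,"ry":0,"rz":0},{"grip":1,"x":0,"y":0,"z":0,"rx":0,"ry":0,"rz":0}]' 
python3 -m jog '[{"grip":1,"x":0,"y":0,"z":0,"rx":0,"ry":0,"rz":0},{"grip":1,"x":0,"y":0,"z":0,"rx":0,"ry":0,"rz":0}]'
```

```text
time: 8.23
eef_pos: [0.5099, 0.2232, 0.2957]
tcp_rot: [0.936, 0.352, -0.0, 0.0]
contact_force: [0.3, -0.8, 0.4]
opening: 0.401
time: 8.73
eef_pos: [0.5105, 0.2239, 0.2959]
tcp_rot: [0.935, 0.354, 0.002, -0.0]
contact_force: [2.7, 3.4, -2.9]
opening: 0.167
time: 8.9
eef_pos: [0.5105, 0.2239, 0.2959]
tcp_rot: [0.935, 0.354, 0.002, -0.0]
contact_force: [3.5, 4.0, -1.5]
opening: 0.172
```

```bash
python3 -m jog '[{"grip":0.6,"x":0,"y":0,"z":0,"rx":0,"ry":0,"rz":0},{"grip":0.6,"x":0,"y":0,"z":0,"rx":0,"ry":0,"rz":0},{"grip":0.6,"x":0,"y":0,"z":0,"rx":0,"ry":0,"rz":-5},{"grip":0.6,"x":1,"y":0,"z":0,"rx":0,"ry":0,"rz":-5},{"grip":0.6,"x":0,"y":0,"z":0,"rx":0,"ry":0,"rz":0}]' 
python3 -m jog '[{"grip":1,"x":0,"y":0,"z":0,"rx":0,"ry":0,"rz":0},{"grip":1,"x":0,"y":0,"z":0,"rx":0,"ry":0,"rz":0},{"grip":1,"x":0,"y":0,"z":0,"rx":0,"ry":0,"rz":0},{"grip":1,"x":0,"y":0,"z":0,"rx":0,"ry":0,"rz":0},{"grip":1,"x":0,"y":0,"z":0,"rx":0,"ry":0,"rz":0},{"grip":1,"x":0,"y":0,"z":0,"rx":0,"ry":0,"rz":0}]' 20
python3 -m jog '[{"grip":1,"x":0,"y":0,"z":0,"rx":0,"ry":0,"rz":0},{"grip":1,"x":0,"y":0,"z":0,"rx":0,"ry":0,"rz":0}]' 40
```

```text
time: 9.32
eef_pos: [0.5106, 0.2241, 0.2957]
tcp_rot: [0.901, 0.434, -0.0, 0.0]
contact_force: [-0.0, -0.1, 0.3]
opening: 0.4
time: 9.82
eef_pos: [0.5109, 0.2245, 0.2959]
tcp_rot: [0.902, 0.433, 0.001, -0.0]
contact_force: [3.0, 4.6, -1.9]
opening: 0.164
time: 9.98
eef_pos: [0.5109, 0.2245, 0.2959]
tcp_rot: [0.901, 0.433, 0.001, -0.0]
contact_force: [3.1, 4.1, -1.5]
opening: 0.156
```

```bash
python3 -m jog '[{"grip":1,"x":0,"y":0,"z":0,"rx":0,"ry":0,"rz":6},{"grip":1,"x":0,"y":0,"z":0,"rx":0,"ry":0,"rz":6},{"grip":1,"x":0,"y":0,"z":0,"rx":0,"ry":0,"rz":6},{"grip":1,"x":0,"y":0,"z":0,"rx":0,"ry":0,"rz":6},{"grip":1,"x":0,"y":0,"z":0,"rx":0,"ry":0,"rz":6},{"grip":1,"x":0,"y":0,"z":0,"rx":0,"ry":0,"rz":6},{"grip":1,"x":0,"y":0,"z":0,"rx":0,"ry":0,"rz":6},{"grip":1,"x":0,"y":0,"z":0,"rx":0,"ry":0,"rz":6}]' 40
python3 -m jog '[{"grip":1,"x":0,"y":0,"z":0,"rx":0,"ry":0,"rz":6},{"grip":1,"x":0,"y":0,"z":0,"rx":0,"ry":0,"rz":6},{"grip":1,"x":0,"y":0,"z":0,"rx":0,"ry":0,"rz":1},{"grip":1,"x":0,"y":0,"z":0,"rx":0,"ry":0,"rz":0},{"grip":1,"x":0,"y":0,"z":0,"rx":0,"ry":0,"rz":0},{"grip":1,"x":0,"y":0,"z":0,"rx":0,"ry":0,"rz":0}]' 40
python3 - <<'E'
from h import *
print(get_state()["wrist_torque"])
E
```

```text
time: 10.65
eef_pos: [0.5114, 0.2239, 0.2959]
tcp_rot: [1.0, 0.027, 0.002, 0.0]
contact_force: [5.9, 0.7, -2.6]
opening: 0.156
time: 11.15
eef_pos: [0.5115, 0.2236, 0.2959]
tcp_rot: [0.996, -0.085, 0.002, 0.0]
contact_force: [6.0, -0.3, -2.8]
opening: 0.156
[ 1.33626689e-01 -8.38426754e-01  8.71754973e-05]
```

```bash
python3 -m jog '[{"grip":0.5,"x":0,"y":0,"z":0,"rx":0,"ry":0,"rz":0},{"grip":0.3,"x":0,"y":0,"z":0,"rx":0,"ry":0,"rz":0},{"grip":0.2,"x":0,"y":0,"z":0,"rx":0,"ry":0,"rz":0},{"grip":0.2,"x":0,"y":0,"z":-30,"rx":0,"ry":0,"rz":0},{"grip":0.2,"x":0,"y":0,"z":-40,"rx":0,"ry":0,"rz":0},{"grip":0.2,"x":0,"y":0,"z":-40,"rx":0,"ry":0,"rz":0}]' 
python3 -m jog '[{"grip":0.2,"x":5.6,"y":38,"z":0,"rx":0,"ry":0,"rz":0},{"grip":0.2,"x":5.6,"y":38,"z":0,"rx":0,"ry":0,"rz":0},{"grip":0.2,"x":5.6,"y":38,"z":0,"rx":0,"ry":0,"rz":0},{"grip":0.2,"x":5.6,"y":38,"z":0,"rx":0,"ry":0,"rz":0},{"grip":0.2,"x":5.6,"y":38,"z":0,"rx":0,"ry":0,"rz":0},{"grip":0.2,"x":5.6,"y":38,"z":0,"rx":0,"ry":0,"rz":0},{"grip":0.2,"x":5.6,"y":38,"z":0,"rx":0,"ry":0,"rz":0},{"grip":0.2,"x":5.6,"y":38,"z":0,"rx":0,"ry":0,"rz":0}]' 
python3 -m jog '[{"grip":0.2,"x":5.6,"y":38,"z":0,"rx":0,"ry":0,"rz":0},{"grip":0.2,"x":5.6,"y":38,"z":0,"rx":0,"ry":0,"rz":0},{"grip":0.2,"x":0,"y":0,"z":0,"rx":0,"ry":0,"rz":7},{"grip":0.2,"x":0,"y":0,"z":0,"rx":0,"ry":0,"rz":7},{"grip":0.2,"x":0,"y":0,"z":0,"rx":0,"ry":0,"rz":7},{"grip":0.2,"x":0,"y":0,"z":0,"rx":0,"ry":0,"rz":7},{"grip":0.2,"x":0,"y":0,"z":0,"rx":0,"ry":0,"rz":7},{"grip":0.2,"x":0,"y":0,"z":0,"rx":0,"ry":0,"rz":7}]' 
python3 -m jog '[{"grip":0.2,"x":0,"y":0,"z":0,"rx":0,"ry":0,"rz":7},{"grip":0.2,"x":0,"y":0,"z":0,"rx":0,"ry":0,"rz":7},{"grip":0.2,"x":0,"y":0,"z":0,"rx":0,"ry":0,"rz":0},{"grip":0.2,"x":0,"y":0,"z":0,"rx":0,"ry":0,"rz":0}]'
python3 - <<'E'
from h import *
t=read_camera("top");s=read_camera("side");crop(s,240,245,110,100,6,"b1.png")
crop(s,312,190,50,40,12,"b2.png")
E
```

```text
time: 11.65
eef_pos: [0.51, 0.2239, 0.4053]
tcp_rot: [0.996, -0.084, -0.002, 0.001]
contact_force: [1.4, 0.1, 0.9]
opening: 0.796
time: 12.32
eef_pos: [0.5029, -0.0847, 0.4058]
tcp_rot: [0.996, -0.084, -0.0, 0.0]
contact_force: [0.6, -0.3, 0.4]
opening: 0.802
time: 12.98
eef_pos: [0.5016, -0.1598, 0.4055]
tcp_rot: [0.899, -0.439, -0.001, 0.0]
contact_force: [1.0, 0.3, -1.0]
opening: 0.802
time: 13.32
eef_pos: [0.5018, -0.1598, 0.4056]
tcp_rot: [0.841, -0.541, -0.0, 0.0]
contact_force: [-0.5, -0.4, 0.1]
opening: 0.799
```

View pics/b1.png

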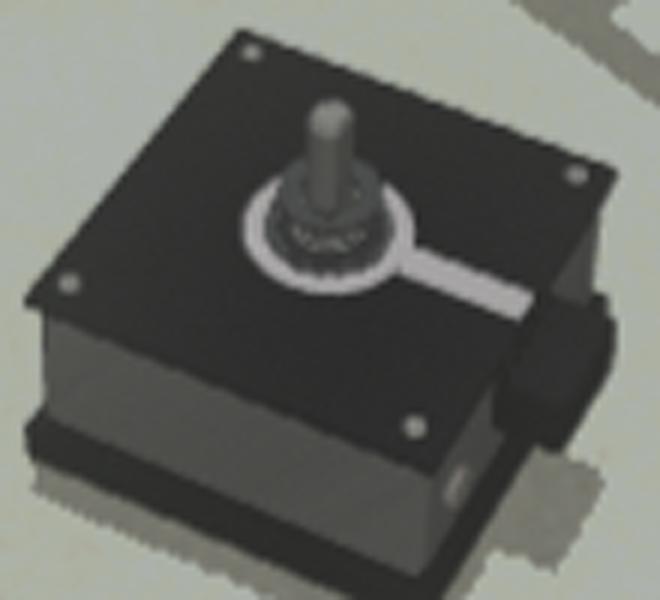

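View pics/b2.png

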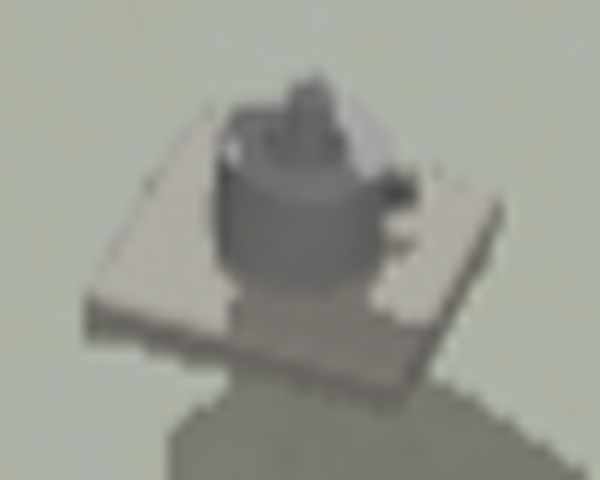

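Side picture: the shaft top at (330,110) no longer shows the notch, consistent with the flat now turned to the front. The collar stands at (300,220) with its screw head at (400,188). I'll go down and grip the collar across the screw.

```bash
python3 -m jog '[{"grip":0.2,"x":2.5,"y":0,"z":0,"rx":0,"ry":0,"rz":4},{"grip":0.2,"x":0,"y":0,"z":40,"rx":0,"ry":0,"rz":0},{"grip":0.2,"x":0,"y":0,"z":40,"rx":0,"ry":0,"rz":0},{"grip":0.2,"x":0,"y":0,"z":40,"rx":0,"ry":0,"rz":0},{"grip":0.2,"x":0,"y":0,"z":40,"rx":0,"ry":0,"rz":0},{"grip":0.2,"x":0,"y":0,"z":35,"rx":0,"ry":0,"rz":0},{"grip":0.2,"x":0,"y":0,"z":22,"rx":0,"ry":0,"rz":0},{"grip":0.2,"x":0,"y":0,"z":0,"rx":0,"ry":0,"rz":0}]' 
python3 -m jog '[{"grip":1,"x":0,"y":0,"z":0,"rx":0,"ry":0,"rz":0},{"grip":1,"x":0,"y":0,"z":0,"rx":0,"ry":0,"rz":0},{"grip":1,"x":0,"y":0,"z":0,"rx":0,"ry":0,"rz":0},{"grip":1,"x":0,"y":0,"z":0,"rx":0,"ry":0,"rz":0},{"grip":1,"x":0,"y":0,"z":0,"rx":0,"ry":0,"rz":0},{"grip":1,"x":0,"y":0,"z":0,"rx":0,"ry":0,"rz":0}]' 50
python3 - <<'E'
from h import *
t=read_camera("top");s=read_camera("side");crop(s,280,130,110,100,6,"c1.png")
E
```

```text
time: 14.08
eef_pos: [0.5005, -0.1609, 0.1831]
tcp_rot: [0.821, -0.571, -0.006, 0.001]
contact_force: [-1.1, 0.1, -0.6]
opening: 0.8
time: 14.58
eef_pos: [0.5041, -0.1627, 0.1911]
tcp_rot: [0.821, -0.571, 0.002, -0.0]
contact_force: [0.1, -0.4, 6.8]
opening: 0.479
```

View pics/c1.png

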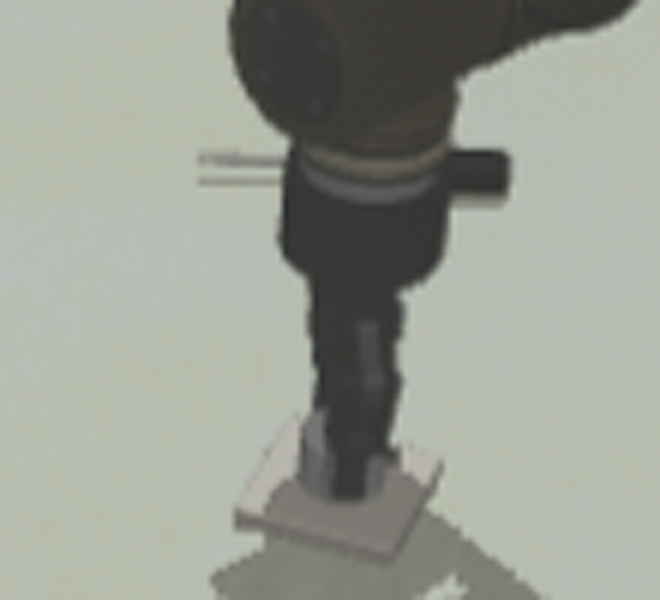

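The fingers hold the collar: the pads are on it either side at about (345,470), the opening is 0.479, and the screwdriver behind is untouched. Next I lift it straight up.

```bash
python3 -m jog '[{"grip":1,"x":0,"y":0,"z":-15,"rx":0,"ry":0,"rz":0},{"grip":1,"x":0,"y":0,"z":-20,"rx":0,"ry":0,"rz":0},{"grip":1,"x":0,"y":0,"z":-25,"rx":0,"ry":0,"rz":0},{"grip":1,"x":0,"y":0,"z":-30,"rx":0,"ry":0,"rz":0},{"grip":1,"x":0,"y":0,"z":-30,"rx":0,"ry":0,"rz":0},{"grip":1,"x":0,"y":0,"z":-30,"rx":0,"ry":0,"rz":0},{"grip":1,"x":0,"y":0,"z":-25,"rx":0,"ry":0,"rz":0},{"grip":1,"x":0,"y":0,"z":0,"rx":0,"ry":0,"rz":0}]' 60
python3 - <<'E'
from h import *
t=read_camera("top");s=read_camera("side");cv2.imwrite("pics/d0.png",s["frame"][:,:,::-1]);
p=get_state()["eef_pos"]; c=proj(s,[p[0],p[1],p[2]-.165]); print(c)
u,v=int(c[0])-30,int(c[1])-30; print(u,v); crop(s,u,v,60,60,10,"d1.png")
E
```

```text
time: 15.35
eef_pos: [0.5042, -0.1627, 0.3706]
tcp_rot: [0.821, -0.571, 0.006, -0.001]
contact_force: [-0.2, -0.5, -0.4]
opening: 0.476
[341.33649896 153.71806112]
311 123
```

View pics/d1.png

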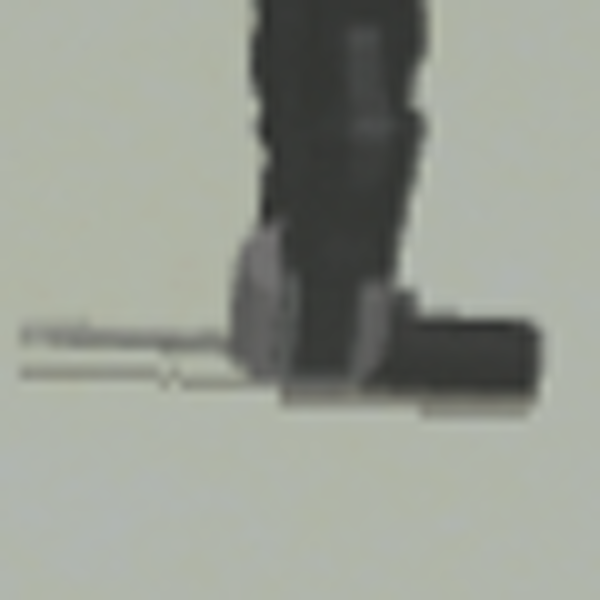

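The collar is held clear of the post. Its edges run from about 232 to 388 (in the crop), centred under the gripper. Now I carry it over and turn it 30 degrees.

```bash
python3 -m jog '[{"grip":1,"x":-36,"y":-14,"z":0,"rx":0,"ry":0,"rz":0},{"grip":1,"x":-36,"y":-14,"z":0,"rx":0,"ry":0,"rz":0},{"grip":1,"x":-36,"y":-14,"z":0,"rx":0,"ry":0,"rz":0},{"grip":1,"x":-36,"y":-14,"z":0,"rx":0,"ry":0,"rz":0},{"grip":1,"x":-36,"y":-14,"z":0,"rx":0,"ry":0,"rz":0},{"grip":1,"x":-36,"y":-14,"z":0,"rx":0,"ry":0,"rz":0},{"grip":1,"x":-36,"y":-14,"z":0,"rx":0,"ry":0,"rz":0},{"grip":1,"x":-36,"y":-14,"z":0,"rx":0,"ry":0,"rz":0}]' 60 
python3 -m jog '[{"grip":1,"x":-36,"y":-14,"z":0,"rx":0,"ry":0,"rz":0},{"grip":1,"x":-36,"y":-14,"z":0,"rx":0,"ry":0,"rz":0},{"grip":1,"x":0,"y":0,"z":0,"rx":0,"ry":0,"rz":6},{"grip":1,"x":0,"y":0,"z":0,"rx":0,"ry":0,"rz":6},{"grip":1,"x":0,"y":0,"z":0,"rx":0,"ry":0,"rz":6},{"grip":1,"x":0,"y":0,"z":0,"rx":0,"ry":0,"rz":6},{"grip":1,"x":0,"y":0,"z":0,"rx":0,"ry":0,"rz":6},{"grip":1,"x":0,"y":0,"z":0,"rx":0,"ry":0,"rz":0}]' 60 
python3 -m jog '[{"grip":1,"x":0,"y":0,"z":0,"rx":0,"ry":0,"rz":0},{"grip":1,"x":0,"y":0,"z":0,"rx":0,"ry":0,"rz":0}]'
python3 - <<'E'
from h import *
t=read_camera("top");s=read_camera("side")
p=get_state()["eef_pos"]; print(p,[proj(s,[p[0],p[1],p[2]-z]) for z in(.149,.179)])
crop(s,230,190,130,100,6,"e1.png");crop(t,160,190,90,90,6,"e2.png")
E
```

```text
time: 16.12
eef_pos: [0.5068, 0.1486, 0.3608]
tcp_rot: [0.821, -0.571, -0.002, 0.002]
contact_force: [0.8, 0.3, -0.9]
opening: 0.47
time: 16.78
eef_pos: [0.5085, 0.224, 0.3606]
tcp_rot: [-0.644, 0.765, 0.001, -0.002]
contact_force: [0.2, 0.1, -1.2]
opening: 0.476
time: 16.95
eef_pos: [0.509, 0.224, 0.3622]
tcp_rot: [-0.646, 0.764, 0.001, -0.001]
contact_force: [-0.1, -0.0, -1.3]
opening: 0.476
[0.50917988 0.22397909 0.36295799] [array([295.83639464, 241.151262  ]), array([295.4174703 , 251.70643405])]
```

View pics/e1.png

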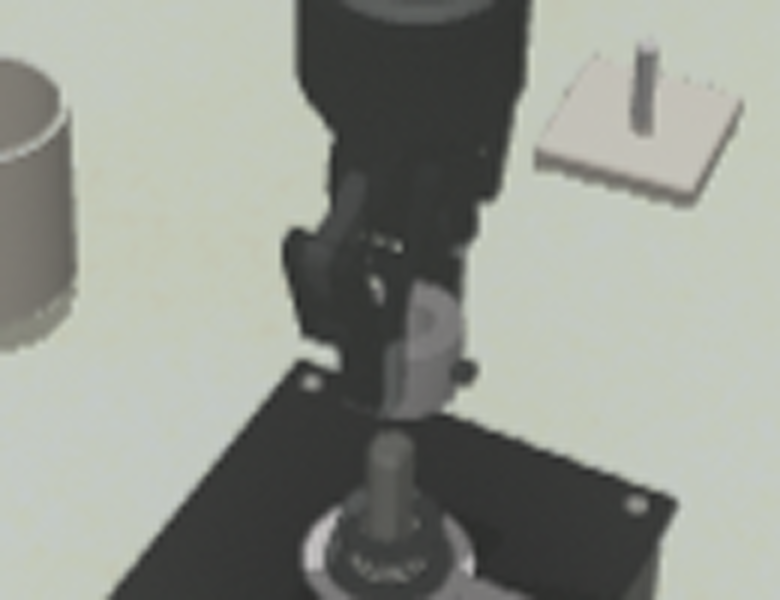

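View pics/e2.png

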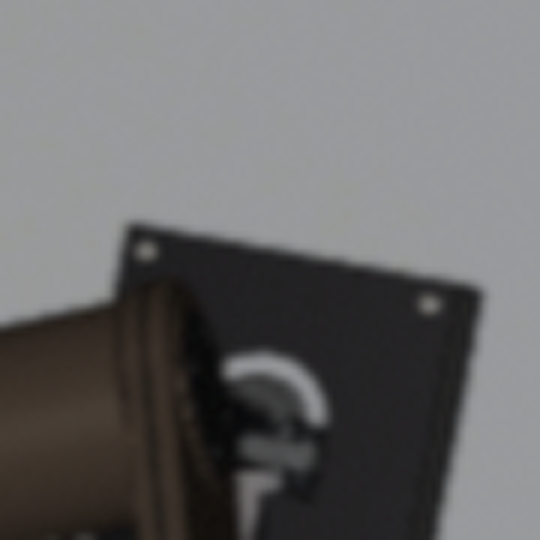

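Run:
```python
from h import *
s=read_camera("side");p=get_state()["eef_pos"];print(p)
f=lambda p:(230+(p[0]+.5)/6-.5,190+(p[1]+.5)/6-.5)
for z in(.195,.199,.203):
    h=onz(s,*f((463,372)),z); d=(h-p)[:2]; print(z,h,d, np.linalg.norm(d),np.degrees(np.arctan2(-d[1],-d[0])))
# predicted head centre and outline for ideal collar at TCP
z0=p[2]-.179; fr=np.array([-.9859,.1676,0])
g=lambda q:((q-np.array([230,190])+.5)*6-.5).round(1)
C=np.array([p[0],p[1],z0]); print("head pred",g(proj(s,C+fr*.0255+[0,0,.015])))
for z in(0,.03): 
    pts=np.array([g(proj(s,C+[.021*np.cos(a),.021*np.sin(a),z])) for a in np.linspace(0,6.28,90)]); print(pts.min(0),pts.max(0))
print("shaft top pred",g(proj(s,[.510,.2237,.15])))
```

```text
[0.50923026 0.22398006 0.36325781]
0.195 [0.48367953 0.22718884 0.195     ] [-0.02555073  0.00320879] 0.025751427915448467 -7.158010693823306
0.199 [0.48262843 0.23136158 0.199     ] [-0.02660183  0.00738153] 0.027606962338021394 -15.508376207271732
0.203 [0.48157733 0.23553433 0.203     ] [-0.02765293  0.01155427] 0.029969749775568714 -22.676718452933823
head pred [461.5 364.7]
[335.5 332. ] [454.3 413.4]
[337.  268.9] [457.8 349.8]
shaft top pred [390.3 440.9]
```

Run:
```python
from h import *
s=read_camera("side"); crop(s,280,225,40,45,13,"e3.png")
g=cv2.cvtColor(s["frame"],cv2.COLOR_RGB2GRAY)
for r in range(236,264): print(r,g[r,290:314])
```

```text
236 [ 65 112 149  99  56  56  56  56  66  87  83  70  56  55  54  56  82 149
 197 198 197 197 198 198]
237 [ 52  79 143 124  56  56  55  60  89 123 119 104  87  71  56  55  87 157
 197 197 197 197 197 197]
238 [ 53  67 111 114  55  55  54  64 106 123 121 123 122 106  86  64  97 171
 197 197 197 197 197 196]
239 [ 53  57  81 103  55  55  53  66 110 122 124 124 124 124 121  93  98 172
 197 197 198 197 196 197]
240 [ 53  53  56  62  56  55  53  67 113 114 120 124 124 124 123 119 110 171
 197 197 197 197 197 197]
241 [ 54  53  54  55  54  54  54  69 113 110 108 114 122 125 124 122 128 172
 197 197 198 197 197 197]
242 [ 52  53  54  54  55  54  55  74 112 111 106 101 114 124 123 121 129 174
 197 197 198 197 197 197]
243 [ 53  53  53  55  56  53  57  77 112 111 106 102 113 123 121 120 129 171
 197 197 197 198 197 197]
244 [ 52  53  52  54  56  54  59  85 113 111 106 109 120 121 121 121 125 150
 196 197 197 197 197 197]
245 [ 53  52  53  53  54  53  62  88 115 113 114 121 121 121 121 121 121 157
 196 197 197 197 197 197]
246 [ 53  53  54  54  63  64  73  92 121 123 123 121 120 122 121 115 1
[... 1033 characters left out ...]
196
 196 196 196 196 196 196]
257 [ 60  58  57  76  92  92 102 110 109 108 108 104  99 114 170 197 197 197
 197 197 197 196 196 196]
258 [ 60  64  62  84  87  98 105 104 104 104  97  93  81 108 169 173 186 196
 197 197 197 197 196 196]
259 [ 55  55  54  60  69  83  83  83  83  81  66  57  54  54  58  87 139 170
 172 186 197 197 196 197]
260 [ 55  54  54  54  54  54  54  54  53  55  55  54  54  54  54  54  58  75
  85 139 173 187 197 196]
261 [ 54  54  55  62  61  66  64  56  53  53  53  53  54  54  54  54  54  55
  55  58  88 142 169 173]
262 [54 55 64 84 84 90 88 75 60 54 53 54 53 54 54 54 54 54 54 55 55 55 58 87]
263 [54 60 81 98 98 99 98 94 75 55 54 53 54 54 54 54 53 55 53 55 54 55 54 55]
```

View pics/e3.png

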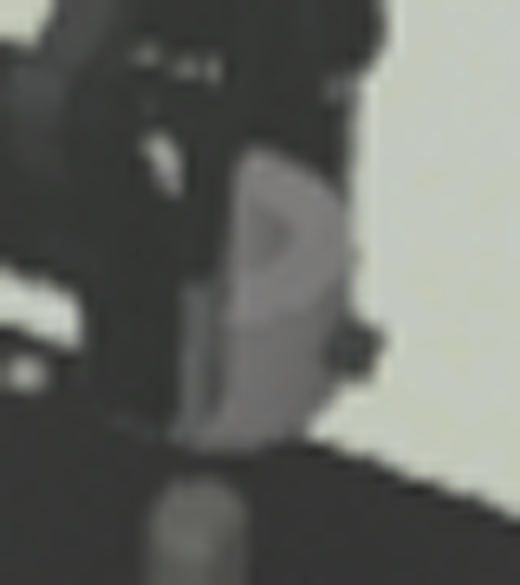

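The zoom shows the collar low over the shaft: screw head at (356,347), collar right edge at u≈307, shaft top at (197,500). The collar sits about 2 mm towards the front of the tool axis, and the screw is about 3 degrees too far clockwise. I'll correct both and lower to just above the shaft.

```bash
python3 -m jog '[{"grip":1,"x":0,"y":-2.5,"z":0,"rx":0,"ry":0,"rz":-3},{"grip":1,"x":0,"y":0,"z":14,"rx":0,"ry":0,"rz":0},{"grip":1,"x":0,"y":0,"z":14,"rx":0,"ry":0,"rz":0},{"grip":1,"x":0,"y":0,"z":0,"rx":0,"ry":0,"rz":0},{"grip":1,"x":0,"y":0,"z":0,"rx":0,"ry":0,"rz":0}]' 60
python3 - <<'E'
from h import *
s=read_camera("side"); crop(s,270,225,50,55,11,"f1.png");t=read_camera("top"); crop(t,160,215,90,90,6,"f2.png")
E
```

```text
time: 17.57
eef_pos: [0.5115, 0.2236, 0.335]
tcp_rot: [-0.665, 0.747, 0.001, -0.001]
contact_force: [-0.1, 0.1, -0.2]
opening: 0.475
```

View pics/f1.png

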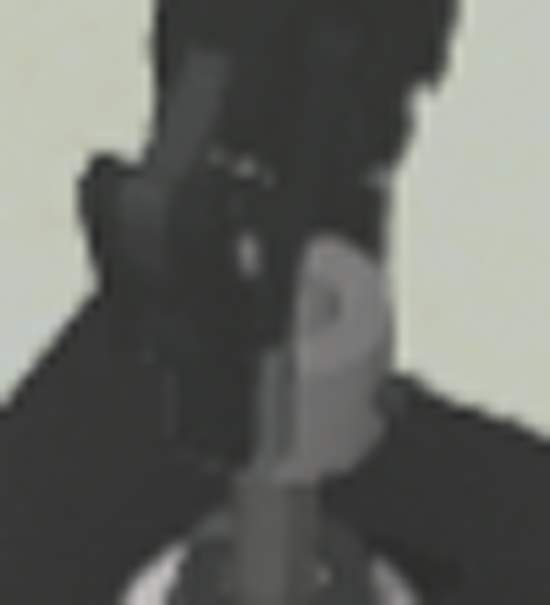

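View pics/f2.png

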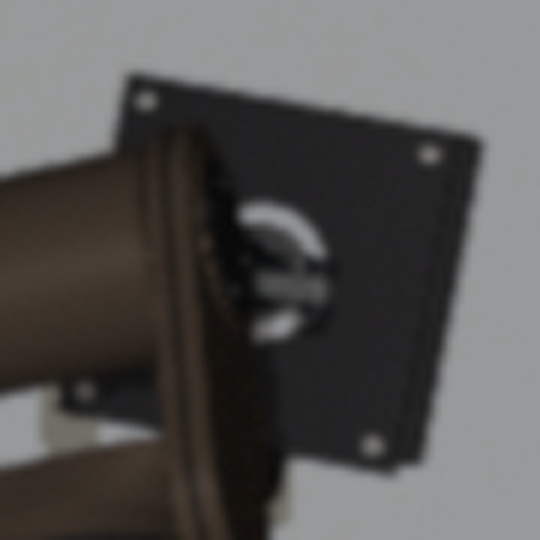

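The picture shows the collar right over the shaft: right edge at u≈305, shaft axis at u≈295, which matches a centred collar (10 px half-width). Lowering now with a force check.

```bash
python3 -m jog '[{"grip":1,"x":0,"y":0,"z":3,"rx":0,"ry":0,"rz":0},{"grip":1,"x":0,"y":0,"z":3,"rx":0,"ry":0,"rz":0},{"grip":1,"x":0,"y":0,"z":2,"rx":0,"ry":0,"rz":0},{"grip":1,"x":0,"y":0,"z":0,"rx":0,"ry":0,"rz":0}]' 60
python3 -m jog '[{"grip":1,"x":0,"y":0,"z":3,"rx":0,"ry":0,"rz":0},{"grip":1,"x":0,"y":0,"z":2,"rx":0,"ry":0,"rz":0},{"grip":1,"x":0,"y":0,"z":0,"rx":0,"ry":0,"rz":0}]' 60
python3 -c "
from h import *
print(get_state()['wrist_torque'])"
```

```text
time: 18.0
eef_pos: [0.5116, 0.2236, 0.3273]
tcp_rot: [-0.665, 0.747, 0.0, -0.0]
contact_force: [-1.3, -0.2, -0.9]
opening: 0.476
time: 18.25
eef_pos: [0.5116, 0.2236, 0.322]
tcp_rot: [-0.665, 0.747, 0.0, -0.0]
contact_force: [0.7, 0.2, -0.7]
opening: 0.48
[ 0.01519058 -0.0059598   0.02844271]
```

```bash
python3 -m jog '[{"grip":1,"x":0,"y":0,"z":2,"rx":0,"ry":0,"rz":0},{"grip":1,"x":0,"y":0,"z":2,"rx":0,"ry":0,"rz":0},{"grip":1,"x":0,"y":0,"z":0,"rx":0,"ry":0,"rz":0}]' 60
python3 -m jog '[{"grip":1,"x":0,"y":0,"z":2,"rx":0,"ry":0,"rz":0},{"grip":1,"x":0,"y":0,"z":2,"rx":0,"ry":0,"rz":0},{"grip":1,"x":0,"y":0,"z":0,"rx":0,"ry":0,"rz":0}]' 60
python3 -c "
from h import *
print(get_state()['wrist_torque'])"
```

```text
time: 18.5
eef_pos: [0.5116, 0.2236, 0.3182]
tcp_rot: [-0.665, 0.747, 0.0, -0.0]
contact_force: [-0.2, -0.4, -1.2]
opening: 0.476
time: 18.75
eef_pos: [0.5116, 0.2236, 0.3142]
tcp_rot: [-0.665, 0.747, 0.0, -0.0]
contact_force: [-0.5, 1.7, -2.1]
opening: 0.474
[-0.00610456  0.02370895 -0.00480518]
```

```bash
python3 -m jog '[{"grip":1,"x":0,"y":0,"z":3,"rx":0,"ry":0,"rz":0},{"grip":1,"x":0,"y":0,"z":3,"rx":0,"ry":0,"rz":0},{"grip":1,"x":0,"y":0,"z":3,"rx":0,"ry":0,"rz":0},{"grip":1,"x":0,"y":0,"z":0,"rx":0,"ry":0,"rz":0}]' 60
python3 -m jog '[{"grip":1,"x":0,"y":0,"z":3,"rx":0,"ry":0,"rz":0},{"grip":1,"x":0,"y":0,"z":3,"rx":0,"ry":0,"rz":0},{"grip":1,"x":0,"y":0,"z":3,"rx":0,"ry":0,"rz":0},{"grip":1,"x":0,"y":0,"z":0,"rx":0,"ry":0,"rz":0}]' 60
python3 -m jog '[{"grip":1,"x":0,"y":0,"z":3,"rx":0,"ry":0,"rz":0},{"grip":1,"x":0,"y":0,"z":3,"rx":0,"ry":0,"rz":0},{"grip":1,"x":0,"y":0,"z":0,"rx":0,"ry":0,"rz":0}]' 60
python3 -c "
from h import *
print(get_state()['wrist_torque'])"
```

```text
time: 19.08
eef_pos: [0.5115, 0.2236, 0.3047]
tcp_rot: [-0.665, 0.747, 0.0, -0.001]
contact_force: [-0.4, 0.3, -0.8]
opening: 0.476
time: 19.42
eef_pos: [0.5115, 0.2236, 0.2958]
tcp_rot: [-0.665, 0.747, 0.0, -0.001]
contact_force: [-0.5, 0.3, -0.8]
opening: 0.474
time: 19.67
eef_pos: [0.5119, 0.2237, 0.2906]
tcp_rot: [-0.665, 0.747, -0.0, 0.0]
contact_force: [0.0, 0.6, 1.6]
opening: 0.476
[-0.05840597  0.07546309  0.03335886]
```

```bash
python3 -m jog '[{"grip":1,"x":0,"y":0,"z":3,"rx":0,"ry":0,"rz":0},{"grip":1,"x":0,"y":0,"z":2,"rx":0,"ry":0,"rz":0},{"grip":1,"x":0,"y":0,"z":0,"rx":0,"ry":0,"rz":0},{"grip":1,"x":0,"y":0,"z":0,"rx":0,"ry":0,"rz":0}]' 60
python3 -m jog '[{"grip":1,"x":0,"y":0,"z":2,"rx":0,"ry":0,"rz":0},{"grip":1,"x":0,"y":0,"z":0,"rx":0,"ry":0,"rz":0},{"grip":1,"x":0,"y":0,"z":0,"rx":0,"ry":0,"rz":0}]' 60
python3 -m jog '[{"grip":1,"x":0,"y":0,"z":2,"rx":0,"ry":0,"rz":0},{"grip":1,"x":0,"y":0,"z":0,"rx":0,"ry":0,"rz":0},{"grip":1,"x":0,"y":0,"z":0,"rx":0,"ry":0,"rz":0}]' 60
python3 - <<'E'
from h import *
print(get_state()['wrist_torque'])
s=read_camera("side"); crop(s,270,235,60,60,10,"g1.png")
E
```

```text
time: 20.0
eef_pos: [0.512, 0.2237, 0.2863]
tcp_rot: [-0.665, 0.747, -0.0, 0.0]
contact_force: [-0.6, 0.2, 3.2]
opening: 0.479
time: 20.25
eef_pos: [0.512, 0.2237, 0.2842]
tcp_rot: [-0.665, 0.747, -0.0, 0.001]
contact_force: [-0.6, -0.5, 4.5]
opening: 0.477
time: 20.5
eef_pos: [0.512, 0.2237, 0.2823]
tcp_rot: [-0.665, 0.747, -0.0, 0.0]
contact_force: [-0.7, 0.5, 4.8]
opening: 0.479
[-0.05927722  0.12044086  0.00972132]
```

View pics/g1.png

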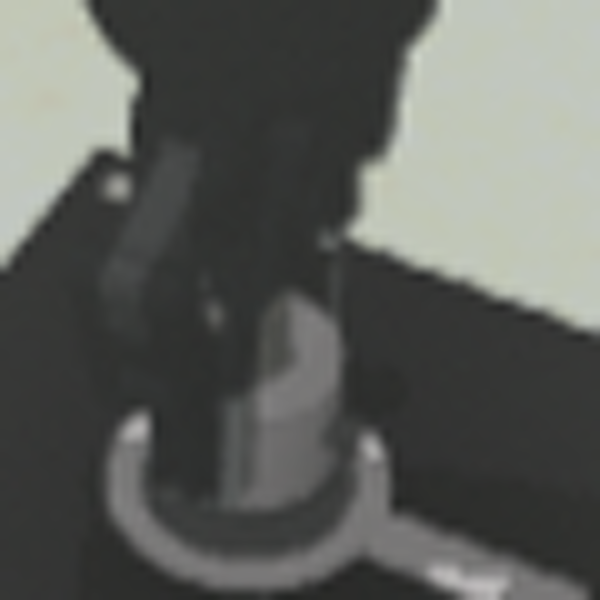

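The collar is down on the washer within the bright ring at (250,480), with the shaft showing in its bore. I'll press on to the stop.

```bash
python3 -m jog '[{"grip":1,"x":0,"y":0,"z":1,"rx":0,"ry":0,"rz":0},{"grip":1,"x":0,"y":0,"z":0,"rx":0,"ry":0,"rz":0},{"grip":1,"x":0,"y":0,"z":0,"rx":0,"ry":0,"rz":0}]' 60
python3 -m jog '[{"grip":1,"x":0,"y":0,"z":1,"rx":0,"ry":0,"rz":0},{"grip":1,"x":0,"y":0,"z":0,"rx":0,"ry":0,"rz":0},{"grip":1,"x":0,"y":0,"z":0,"rx":0,"ry":0,"rz":0}]' 60
python3 -m jog '[{"grip":1,"x":0,"y":0,"z":1,"rx":0,"ry":0,"rz":0},{"grip":1,"x":0,"y":0,"z":0,"rx":0,"ry":0,"rz":0},{"grip":1,"x":0,"y":0,"z":0,"rx":0,"ry":0,"rz":0}]' 60
```

```text
time: 20.8
eef_pos: [0.5121, 0.2238, 0.2821]
tcp_rot: [-0.665, 0.747, -0.0, 0.0]
contact_force: [-3.4, 0.0, 9.4]
opening: 0.474
time: 21.05
eef_pos: [0.5122, 0.2238, 0.2821]
tcp_rot: [-0.665, 0.747, -0.0, 0.0]
contact_force: [-4.5, -1.2, 12.6]
opening: 0.473
time: 21.3
eef_pos: [0.5123, 0.2239, 0.282]
tcp_rot: [-0.665, 0.747, -0.0, -0.0]
contact_force: [-6.8, -1.8, 17.6]
opening: 0.477
```

Run:
```python
from h import *
s=read_camera("side");t=read_camera("top")
def cr(c,u,v,w,h,k,n):
    im=c["frame"][v:v+h,u:u+w,::-1].astype(float); im=np.clip((im-30)*3.2,0,255).astype(np.uint8)
    cv2.imwrite("pics/"+n,cv2.resize(im,None,fx=k,fy=k,interpolation=cv2.INTER_CUBIC))
cr(s,280,255,50,45,12,"k1.png");cr(t,180,235,50,45,12,"k2.png")
ax=np.array([.510,.2237])
for a in(-18,-10,0,10,18):
    th=np.radians(170.35+a); q=[*(ax+.0255*np.array([np.cos(th),np.sin(th)])),.118]
    print(a,((proj(s,q)-[280,255]+.5)*12-.5).round(),((proj(t,q)-[180,235]+.5)*12-.5).round())
```

```text
-18 [276. 302.] [196. 404.]
-10 [288. 291.] [209. 410.]
0 [301. 277.] [228. 415.]
10 [310. 260.] [247. 417.]
18 [314. 247.] [262. 416.]
```

View pics/k1.png

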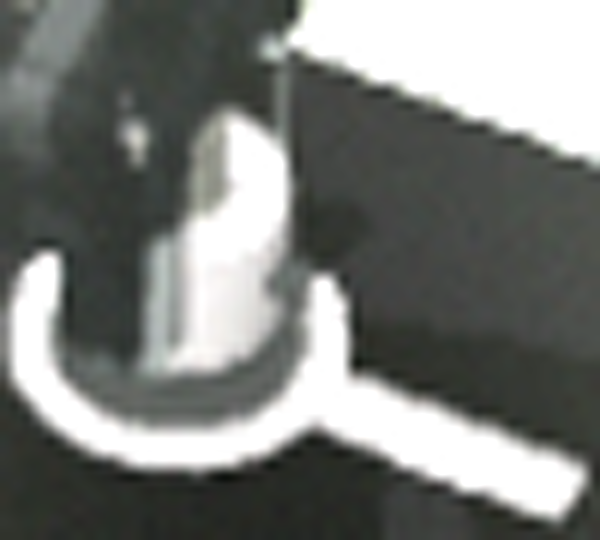

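View pics/k2.png

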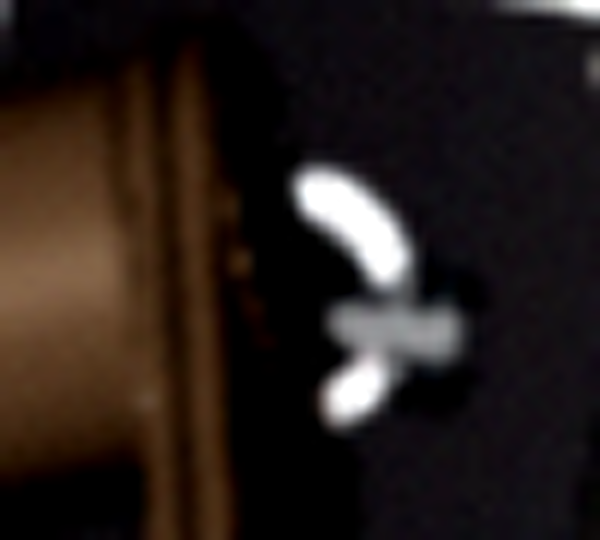

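The stretched side view shows the screw head as a grey patch at about (293,280), against (301,277) predicted for exactly front, so the error is within about 6 degrees. The top view is mostly blocked by the arm. The collar is on the washer's stop and at rest, so I'm handing in.

```bash
python3 -m jog '[{"grip":1,"x":0,"y":0,"z":0,"rx":0,"ry":0,"rz":0},{"grip":1,"x":0,"y":0,"z":0,"rx":0,"ry":0,"rz":0},{"grip":1,"x":0,"y":0,"z":0,"rx":0,"ry":0,"rz":0}]' 60 && python3 -c "
from plant import *
print(sign_off())"
```

```text
time: 21.65
eef_pos: [0.5123, 0.2239, 0.282]
tcp_rot: [-0.665, 0.747, -0.0, 0.0]
contact_force: [-6.6, -1.6, 17.3]
opening: 0.474
the job is handed in; nothing more can be done
None
```

The job is handed in at 21.65 s, with the fingers still holding the collar down on the washer.

- **Flat:** I felt it by the smallest finger opening at five angles, about 61 degrees counter-clockwise of front. I then turned the shaft 61 degrees clockwise, so the flat faces the chute side.
- **Collar:** I lifted it straight off the post, carried it over and turned it so the screw faced front. It slid down over the shaft with no resistance.
- **Washer:** The spring was first felt at tool height of about 0.291 m. The motion stopped hard at 0.282 m, which matches its full 9 mm of travel. The last reading was 17 N of push, with the fingers set to a 60 N grip, and the pose was steady.
- **Screw direction:** In the last side picture the screw head is within about 6 degrees of front, but it is a dark patch on black, so this reading is rough. The arm blocked the top camera there.
- **Not checked:** I never checked the collar's tilt directly. I did not measure the mug, jar and screwdriver again at the end; the arm's path stayed well clear of them.
- **Disagreements:** The two cameras differed by about 2 mm at the shaft and up to 4 mm at the stand. The collar sat about 2 mm towards the front of the tool axis; I corrected that and turned it back about 3 degrees before lowering.

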